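# Line up the storage tubs by height in their tray and stack the two flat ones

## Task

Put the set of storage tubs away in the bamboo tray, one to a pocket and squarely in it, stepping down in height from the end by the oil bottle to the end by the espresso cup. The two flat tubs share the last pocket: the flattest goes on top, with its feet down in the corner recesses of the other's lid. Keep the tubs upright, set them down gently, and leave everything else where it stands.

Things in the scene. Friction and masses are not known exactly. Their poses are not given: they have to be found in the camera images.
- tub_100: Loose square tub, 62 x 62 mm, cream sides, dark petrol lid (fixed on), 100 mm tall, about 290 g. Origin: centre of underside (bottom of feet); x, y along its sides, quarter turns alike. Round black feet, 5 mm high, 10 mm across, at x, y = +-20 mm; lid top has matching corner recesses there, 17 x 17 mm, 4 mm deep. The tallest.
- tub_78: Loose square tub, 62 x 62 mm, cream sides, medium teal lid (fixed on), 78 mm tall, about 250 g. Origin: centre of underside (bottom of feet); x, y along its sides, quarter turns alike. Round black feet, 5 mm high, 10 mm across, at x, y = +-20 mm; lid top has matching corner recesses there, 17 x 17 mm, 4 mm deep. The second tallest.
- tub_34: Loose square tub, 62 x 62 mm, cream sides, pale green-blue lid (fixed on), 34 mm tall, about 160 g. Origin: centre of underside (bottom of feet); x, y along its sides, quarter turns alike. Round black feet, 5 mm high, 10 mm across, at x, y = +-20 mm; lid top has matching corner recesses there, 17 x 17 mm, 4 mm deep. The higher of the two flat tubs.
- tub_26: Loose square tub, 62 x 62 mm, cream sides, near-white green lid (fixed on), 26 mm tall, about 130 g. Origin: centre of underside (bottom of feet); x, y along its sides, quarter turns alike. Round black feet, 5 mm high, 10 mm across, at x, y = +-20 mm; lid top has matching corner recesses there, 17 x 17 mm, 4 mm deep. The flattest. Seated, its origin is 30 mm above the 34 mm tub's.
- tray: Fixed bamboo tray, 92 mm (x) by 282 mm (y, the row). Origin: centre of underside, on the worktop. Three cork-lined pockets 66 x 66 mm at x = 0, y = -86, 0, +86 mm; their floors 10 mm above the worktop, the top face 14 mm, end boards 28 mm. A seated tub's origin is 10 mm up; tubs in the row are 24 mm apart, so grip across the row (along x).
- oil_bottle: Loose glass oil bottle with yellow cap, 61 mm across, 268 mm tall, origin at the centre of its underside. Stands by one end of the tray, either one (100 mm behind the row's line, 185 mm along it from the middle): the row begins there. Not to be moved.
- espresso_cup: Loose small white espresso cup, 62 x 88 x 50 mm with handle, origin at the centre of its underside. Stands just behind the other end of the tray. Not to be moved.
- tomato_tin: Loose food tin with a printed wrapper, 57 mm across, 72 mm tall, origin at the centre of its underside; stands behind the tubs. Not to be moved. It stands under a wall cabinet that hangs over the back of the worktop: front at x = 0.55 m, door handles out to 0.52 m, from 0.47 m up.

How it is judged (in metres and radians):
At the end, for the whole second after the job is handed in: From the oil bottle's end the pockets hold the 100, 78 and 34 mm tubs, each within 10 mm of centre, feet on the pocket floor, square to 0.2 rad; the 26 mm tub sits on the 34 mm one, feet in its recesses (centred to 7 mm, origin 27 to 32.5 mm above it). All upright to 0.06 rad, at rest, released (((y of oil_bottle in the frame of tray above 0.1 m and y of tub_100 in the frame of tray between 0.076 and 0.096 m and y of tub_78 in the frame of tray between -0.01 and 0.01 m and y of tub_34 in the frame of tray between -0.096 and -0.076 m) or (y of oil_bottle in the frame of tray below -0.1 m and y of tub_100 in the frame of tray between -0.096 and -0.076 m and y of tub_78 in the frame of tray between -0.01 and 0.01 m and y of tub_34 in the frame of tray between 0.076 and 0.096 m)) and x of tub_100 in the frame of tray between -0.01 and 0.01 m and z of tub_100 in the frame of tray between 0.007 and 0.0125 m and (angle between the x axis of tub_100 and the x axis of tray, either way round below 0.2 rad or angle between the x axis of tub_100 and the y axis of tray, either way round below 0.2 rad) and x of tub_78 in the frame of tray between -0.01 and 0.01 m and z of tub_78 in the frame of tray between 0.007 and 0.0125 m and (angle between the x axis of tub_78 and the x axis of tray, either way round below 0.2 rad or angle between the x axis of tub_78 and the y axis of tray, either way round below 0.2 rad) and x of tub_34 in the frame of tray between -0.01 and 0.01 m and z of tub_34 in the frame of tray between 0.007 and 0.0125 m and (angle between the x axis of tub_34 and the x axis of tray, either way round below 0.2 rad or angle between the x axis of tub_34 and the y axis of tray, either way round below 0.2 rad) and horizontal distance between tub_26 and tub_34 below 0.007 m and z of tub_26 in the frame of tub_34 between 0.027 and 0.0325 m and (angle between the x axis of tub_26 and the x axis of tub_34, either way round below 0.2 rad or angle between the x axis of tub_26 and the y axis of tub_34, either way round below 0.2 rad) and angle between each of tub_100, tub_78, tub_34, tub_26's own z axis and vertical below 0.06 rad and linear speed of each of tub_100, tub_78, tub_34, tub_26 below 0.02 m/s and contact force between each of tub_100, tub_78, tub_34, tub_26 and the fingers below 0.1 N); the robot touches nothing.
It fails at once if a tub is tipped over (more than about 30 degrees) (angle between any of tub_100, tub_78, tub_34, tub_26's own z axis and vertical above 0.52 rad).
It fails at once if a tub is banged down (more than 60 N on the tray or on the tub below) (contact force between any of tub_100, tub_78, tub_34 and tray above 60 N or contact force between tub_26 and tub_34 above 60 N).
It fails at once if a bystander (oil bottle, espresso cup, tomato tin) is knocked over or pushed more than 30 mm (distance of any of oil_bottle, espresso_cup, tomato_tin from where it was at the start of the episode above 0.03 m or angle between oil_bottle's own z axis and vertical above 0.4 rad).
It also fails if it takes over 109 s, if anything falls off the work surface, if the arm or the gripper's body presses on something with over 40 N, if the wrist force passes 120 N, or if a joint passes its speed limit or range.

## Robot

A 6-joint arm with a two-finger parallel gripper is mounted at the origin on a cart in front of the work surface, level with it; the furniture and walls round the work are solid. World frame = base frame: x ahead of the robot, y to its left, z up, the work surface at z = 0. Lengths are in mm, angles in degrees, forces in N, time in s.
With the tool pointing down it reaches from about 350 to 850 mm from the base axis. Payload 8.1 kg.
Tool frame: the origin (TCP) lies midway between the tips of the shut fingers; the grasp point (between the pads) lies 19 mm behind it (r.grasp_offset is the distance from the TCP to the grasp point, in mm); z points along the fingers, x is the direction in which the jaws open and shut, and the axes are right-handed (so a half turn about z gives the same grasp; the last joint's range is limited). The gripper opens to 85 mm and grips with 20 to 120 N. Pads are 22 mm wide; open, the fingers measure 114 mm over their backs; the gripper's body (76 mm by 85 mm) begins 54 mm behind the grasp point. The pads swing forward as they close: fully open they stand 13 mm farther back than shut.
Start: joints at [68.904, 7.471, 85.268, -0, 87.261, -4.893], TCP at [167.405, 576.178, 231.292] pointing down, gripper open.
Joint ranges: [-169.43, 169.43], [-51.17, 129.36], [1.28, 143.12], [-76.62, 256.62], [0, 156.53], [-152.29, 152.29]. Speed limits (degrees/s): [136.94, 136.94, 159.86, 180, 180, 180].

## Interface

Orientations are given as [roll, pitch, yaw] about the fixed x, y, z axes, in that order (R = Rz(yaw) Ry(pitch) Rx(roll)).
In Python, from bench import r, optics, hand_in gives the robot as it stands.
- The arm moves only by the shell command python3 -m pendant 'ROWS' [FORCE]. ROWS is JSON, a list of rows, each a list of 5 numbers: the opening, from 0 (shut) to 1 (fully open), then the shift along the tool's x, y, z in mm, then the turn about the tool's z in degrees. A call has 1 to 10 rows; each row shifts and turns the commanded pose from where the row before left it, along the tool's axes as they then stand; what a row does not reach is not made up. A row lasts 1/10 s, in which the tool goes at most 50 mm and 8.59 degrees, less where a joint would pass 70% of its speed; a pose out of reach is approached as far as the arm can. A call with a gripper value outside its range is refused whole. The fingers move at their own pace and stop on an object; FORCE is the grip in N (left out, the last holds). Time passes only in rows, so rows that do not move let the fingers close. It gives the time, the measured TCP pose, the force and the opening at its end, in the units of the state.
- r.sense(): the state, without advancing time (a new reading comes with each control period).
- optics.snapshot(name): name is "side" or "top"; returns (picture, depth): 480x640x3 uint8, blue, green, red; 480x640 float32, mm along the optical axis (not along the pixel's ray), 0 where there is no reading.
- optics.camera_params(name): a dict with "camera_matrix" (3x3 intrinsics, pixels), "eye" and "orientation" of the camera in the world. Camera axes: x right, y down, z forward; pixel columns grow to the right and rows downward; lengths in mm; the calibration is good to about 2 mm. A picture is of the moment at which its call begins. camera_params takes no time and is no camera call.
- hand_in(): hands the job in, once; it reports no verdict.
Trained networks look in the newest picture that a camera, given by its name, has taken for a name from the list of things; names that differ only in an ending like _2 or _b are one class to them, and where a whole thing is asked for, a point or a joint stands for the part that bears it (a point fixed in the world has none). Each returns a list of dicts, best first, with "score" (0 to 1); they miss things now and then, are a little off and sometimes report something else, mostly with a low value. They report only what shows in the picture. A call takes as long as a camera call.
- optics.search_frame(camera, query): "at" ([x, y, z] in mm, in world coordinates, good to about 4 mm: the middle of the surface that is visible of it).
The state is a dict: "time": time; "joint_pos": joint angles; "qd": joint speeds; "joint_efforts": joint torques, N m; "tool_pos": TCP position; "tcp_rot": TCP orientation; "ft_force": force on the tool from outside, world axes, zero at the start; "wrist_torque": the same for the moment, N m; "finger_gap": finger opening in mm.
Only numpy, scipy, OpenCV 4.12 (cv2) and the standard library are available. Lean on these libraries where they do the work, as an engineer would, in place of code of your own. Each camera call takes 0.05 s, during which the arm holds its last target. There are 200 camera calls.

## Working session

There is one attempt and no reset: what is moved stays moved. The work goes in short steps, Python scripts to look and compute and a shell command to move; the robot and the scene stay as the last step left them, time stands still between calls to the robot, and variables do not carry over. Pictures are saved under pics/ and viewed, about 12 in all and at most 16, crops included, and the job is handed in when it is done.

```bash
mkdir -p pics; ls
cat > h.py <<'E'
from bench import r, optics
import numpy as np, cv2
from scipy.spatial.transform import Rotation as R
E
python3 - <<'E'
from h import *
import json
s=r.sense();print({k:np.round(v,2).tolist() for k,v in s.items()}, r.grasp_offset)
for c in("side","top"):
    p,d=optics.snapshot(c);cv2.imwrite(f"pics/{c}0.png",p);np.save(f"pics/{c}0.npy",d);print(c,optics.camera_params(c))
    for q in "tub_100 tub_78 tub_34 tub_26 tray oil_bottle espresso_cup tomato_tin".split():
        print(q,[(np.round(x['at']).tolist(),round(x['score'],2)) for x in optics.search_frame(c,q)][:3])
E
```

```text
pics
{'time': 0.0, 'joint_pos': [68.9, 7.51, 85.33, -0.0, 87.26, -4.9], 'qd': [0.04, 0.06, -0.05, -0.09, 0.01, 0.06], 'joint_efforts': [-0.0, -56.94, -50.05, -0.0, 0.02, 0.0], 'tool_pos': [167.22, 575.65, 230.26], 'tcp_rot': [-179.99, 0.1, 73.8], 'ft_force': [-0.44, -0.13, 0.07], 'wrist_torque': [0.03, 0.02, 0.02], 'finger_gap': 85.47} 18.700000000000003
side {'camera_matrix': array([[453.60916552,   0.        , 317.61814523],
       [  0.        , 453.60916552, 242.42890837],
       [  0.        ,   0.        ,   1.        ]]), 'eye': array([ 187.45238271, -881.09623605,  645.04832748]), 'orientation': array([-122.34934581,   -0.15928878,  -18.17720912])}
tub_100 [([338.0, 279.0, 24.0], 0.87), ([449.0, 323.0, 65.0], 0.83), ([433.0, 70.0, 34.0], 0.81)]
tub_78 [([338.0, 279.0, 24.0], 0.87), ([449.0, 323.0, 65.0], 0.83), ([433.0, 70.0, 34.0], 0.81)]
tub_34 [([338.0, 279.0, 24.0], 0.87), ([449.0, 323.0, 65.0], 0.83), ([433.0, 70.0, 34.0], 0.81)]
tub_26 [([338.0, 279.0, 24.0], 0.87), ([449.0, 323.0, 65.0], 0.83), ([433.0, 70.0, 34.0], 0.81)]
tray [([442.0, -202.0, 11.0], 0.86)]
oil_bottl
[... 316 characters left out ...]
.07465525e+03]), 'orientation': array([-170.16323627,   -1.09278357,  -89.19790226])}
tub_100 [([339.0, 298.0, 25.0], 0.95), ([393.0, 196.0, 77.0], 0.91), ([447.0, 338.0, 98.0], 0.6)]
tub_78 [([339.0, 298.0, 25.0], 0.95), ([393.0, 196.0, 77.0], 0.91), ([447.0, 338.0, 98.0], 0.6)]
tub_34 [([339.0, 298.0, 25.0], 0.95), ([393.0, 196.0, 77.0], 0.91), ([447.0, 338.0, 98.0], 0.6)]
tub_26 [([339.0, 298.0, 25.0], 0.95), ([393.0, 196.0, 77.0], 0.91), ([447.0, 338.0, 98.0], 0.6)]
tray [([441.0, -184.0, 8.0], 0.94), ([565.0, 225.0, 72.0], 0.34)]
oil_bottle []
espresso_cup [([556.0, -356.0, 31.0], 0.82), ([564.0, 225.0, 73.0], 0.56)]
tomato_tin [([564.0, 227.0, 72.0], 0.69), ([444.0, 81.0, 35.0], 0.52)]
```

View pics/top0.png

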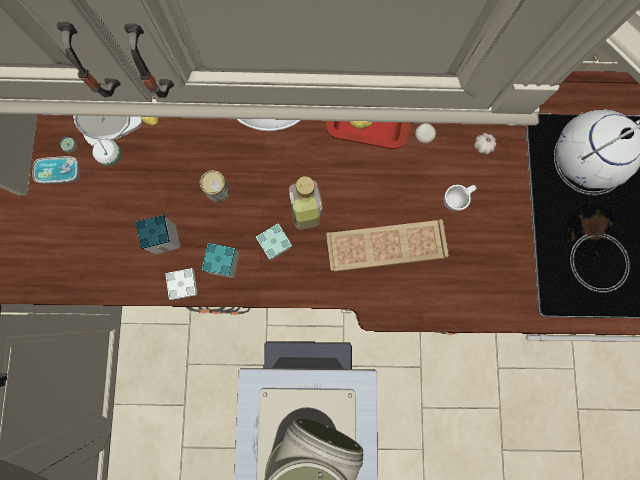

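View pics/side0.png

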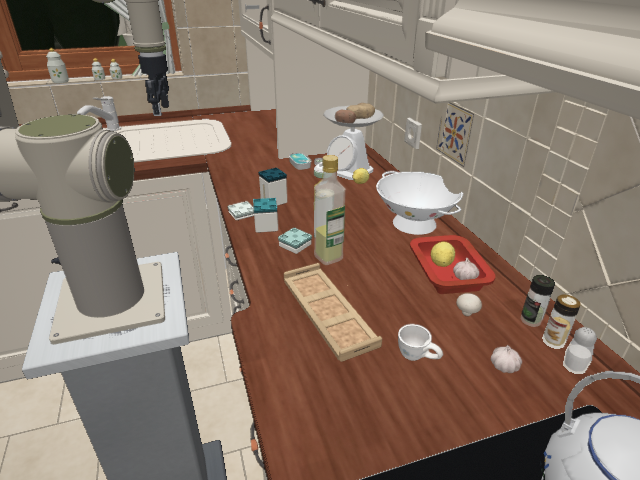

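The top view shows the dark tub_100 at (157,234), tub_78 at (220,260), white tub_26 at (181,284), tub_34 at (274,241), the tray from (328,250) to (446,240), and the bottle at the tray's +y (left) end. The cup is at the -y end. In the side view the bottle is clear of the tubs.

```bash
cat >> h.py <<'E'
def cloud(c,d):
    P=optics.camera_params(c);K=P["camera_matrix"];v,u=np.mgrid[0:480,0:640]
    X=np.stack([(u-K[0,2])/K[0,0]*d,(v-K[1,2])/K[1,1]*d,d],-1)
    return X@R.from_euler('xyz',P["orientation"],degrees=True).as_matrix().T+P["eye"]
def tops(C,d,x,y,z,rad=48,tol=6):
    "square lid at height z near x,y: centre, side, yaw mod 90, from points in band"
    m=(d>0)&(abs(C[...,2]-z)<tol)&(np.hypot(C[...,0]-x,C[...,1]-y)<rad)
    p=C[m][:,:2].astype(np.float32); zz=np.median(C[m][:,2])
    (c,s,a)=cv2.minAreaRect(p); return np.round(c,1),np.round(s,1),round(a%90,1),round(float(zz),1),int(m.sum())
E
python3 - <<'E'
from h import *
d=np.load("pics/top0.npy");C=cloud("top",d)
for n,x,y,z in(("100",447,338,100),("78",393,196,78),("34",444,81,34),("26",339,298,26)): print(n,tops(C,d,x,y,z))
p=cv2.imread("pics/top0.png")
m=(d>0)&(C[...,2]>5)&(C[...,2]<34)&(abs(C[...,0]-441)<90)&(abs(C[...,1]+184)<170)
print("tray",cv2.minAreaRect(C[m][:,:2].astype(np.float32)),m.sum())
# pockets: cork floor z~10 vs top 14
for q in(-86,0,86):
    pass
print("bottle/tin/cup tops")
for n,x,y,lo,hi in(("bot",505,-15,60,280),("tin",565,225,60,80),("cup",558,-350,40,60)):
    k=(d>0)&(C[...,2]>lo)&(C[...,2]<hi)&(np.hypot(C[...,0]-x,C[...,1]-y)<60); print(n,np.round(np.median(C[k],0)))
cv2.imwrite("pics/crop0.png",cv2.resize(p[205:310,125:455],None,fx=2.4,fy=2.4,interpolation=cv2.INTER_CUBIC))
E
```

```text
100 (array([450.3, 344.9]), array([63.2, 62.5]), 15.8, 98.7, 767)
78 (array([395. , 202.5]), array([62.5, 62.1]), 79.6, 76.8, 742)
34 (array([444.9,  84.6]), array([62.1, 61.6]), 32.7, 32.8, 646)
26 (array([342.6, 296.7]), array([62.1, 62.8]), 11.3, 24.5, 692)
tray ((449.83843994140625, -185.7769775390625), (164.2264404296875, 359.0711975097656), 11.783304214477539) 4554
bottle/tin/cup tops
bot [495.  10. 200.]
tin [572. 226.  69.]
cup [ 567. -358.   47.]
```

View pics/crop0.png

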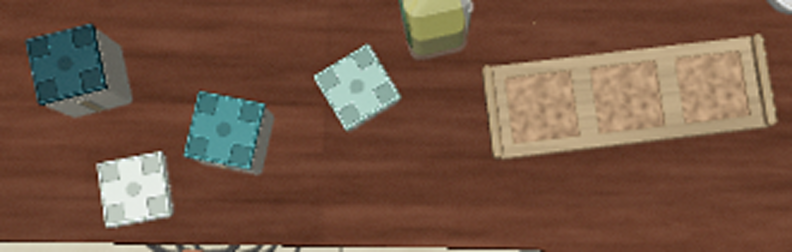

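Run:
```python
from h import *
d=np.load("pics/top0.npy");C=cloud("top",d);p=cv2.imread("pics/top0.png")
h=(d>0)&(C[...,2]>5)&(C[...,2]<20)&(abs(C[...,0]-441)<75)&(abs(C[...,1]+184)<160)
n,l,s,c=cv2.connectedComponentsWithStats(cv2.morphologyEx(h.astype(np.uint8),cv2.MORPH_OPEN,np.ones((3,3))))
i=1+np.argmax(s[1:,4]);m=l==i
(ce,sz,a)=cv2.minAreaRect(C[m][:,:2].astype(np.float32));print("tray",ce,sz,a,np.median(C[m][:,2]),s[i])
# cork: hsv reddish vs bamboo
t=(C[...,2]<12.)&m
hsv=cv2.cvtColor(p,cv2.COLOR_BGR2HSV); print(hsv[245,348],hsv[268,340],hsv[240,422])
cork=(m&(hsv[...,0]<=14)).astype(np.uint8)
cork=cv2.morphologyEx(cork,cv2.MORPH_OPEN,np.ones((5,5)))
n,l,s,c=cv2.connectedComponentsWithStats(cork)
for j in range(1,n):
    if s[j,4]>200:
        q=C[l==j]; print("pocket",cv2.minAreaRect(q[:,:2].astype(np.float32)),q.mean(0),s[j,4])
# bottle extent nearest tray
```

```text
tray (443.0755310058594, -183.9193878173828) (92.93603515625, 262.5071716308594) 7.734792709350586 11.202562053457086 [ 330  220  114   51 4156]
[ 15  88 182] [ 19  73 186] [ 15  92 169]
```

Run:
```python
from h import *
d=np.load("pics/top0.npy");C=cloud("top",d);p=cv2.imread("pics/top0.png")
h=(d>0)&(C[...,2]>5)&(C[...,2]<34)&(abs(C[...,0]-441)<75)&(abs(C[...,1]+184)<160)
n,l,s,c=cv2.connectedComponentsWithStats(cv2.morphologyEx(h.astype(np.uint8),cv2.MORPH_OPEN,np.ones((3,3))))
i=1+np.argmax(s[1:,4]);m=l==i
(ce,sz,a)=cv2.minAreaRect(C[m][:,:2].astype(np.float32));print("tray",ce,sz,a,s[i])
hsv=cv2.cvtColor(cv2.medianBlur(p,3),cv2.COLOR_BGR2HSV)
cork=(m&(hsv[...,0]<=16)&(C[...,2]<16)).astype(np.uint8)
cork=cv2.morphologyEx(cork,cv2.MORPH_OPEN,np.ones((7,7)))
n,l,s,c=cv2.connectedComponentsWithStats(cork)
for j in range(1,n):
    if s[j,4]>200:
        q=C[l==j]; print("pocket",cv2.minAreaRect(q[:,:2].astype(np.float32)),q.mean(0).round(1),s[j,4])
a=np.radians(a if a<45 else a-90)
for y in(86,0,-86): print(np.array(ce)+y*np.array([-np.sin(a),np.cos(a)]))
```

```text
tray (442.94281005859375, -182.94232177734375) (92.93603515625, 281.9485168457031) 7.734792709350586 [ 326  219  122   52 4517]
pocket ((455.91748046875, -269.3710632324219), (64.67547607421875, 62.33168029785156), 7.504204273223877) [ 456.2 -268.7    9.6] 578
pocket ((441.717529296875, -183.7724151611328), (62.28911209106445, 67.0745849609375), 2.455191135406494) [ 440.1 -181.4    9.5] 535
pocket ((431.6126708984375, -98.68733978271484), (64.53974151611328, 63.294105529785156), 7.241099834442139) [431.4 -98.7   9.7] 681
[431.36824786 -97.72477951]
[ 442.94281006 -182.94232178]
[ 454.51737226 -268.15986404]
```

```bash
cat >> h.py <<'E'
def go(x,y,z,yaw):
    "turn first, then the shift in the tool axes after the turn"
    s=r.sense();p=np.array(s["tool_pos"]);t=np.array(s["tcp_rot"]);w=t[2]
    t=-((yaw-w+180)%360-180);a=np.radians(yaw);D=np.array([x,y,z])-p
    sh=[D[0]*np.cos(a)+D[1]*np.sin(a), D[0]*np.sin(a)-D[1]*np.cos(a), -D[2]]
    print("t",s["time"],"turn",round(t,2),"shift",np.round(sh,1),"F",np.round(s["ft_force"],1),"gap",s["finger_gap"])
E
python3 -m pendant '[[1,0,0,0,8.29],[1,0,0,0,8.29],[1,0,0,0,8.29],[1,0,0,0,8.29],[1,0,0,0,8.29],[1,0,0,0,8.29],[1,0,0,0,8.26],[1,0,0,0,0]]' 40
python3 -c "from h import *;go(450.3,344.9,180,15.8)"
```

```text
time: 1.7
tool_pos: [167.4, 576.2, 231.3]
tcp_rot: [-180.0, -0.0, 15.7]
ft_force: [0.1, 0.3, 0.4]
finger_gap: 85.4
t 1.7 turn -0.14 shift [209.2 299.6  51.3] F [0.1 0.3 0.4] gap 85.3573523473038
```

```bash
python3 -m pendant '[[1,26,37.5,5,0],[1,26,37.5,5,0],[1,26,37.5,5,0],[1,26,37.5,5,0],[1,26,37.5,5,0],[1,26,37.5,5,0],[1,26,37.5,5,0],[1,27,37.1,5,0],[1,0,0,10,0],[1,0,0,0,0]]'
python3 -c "
from h import *
p,d=optics.snapshot('top');cv2.imwrite('pics/top1.png',p);C=cloud('top',d)
go(450.3,344.9,65,15.8)"
```

```text
time: 2.7
tool_pos: [449.9, 343.5, 179.6]
tcp_rot: [180.0, 0.2, 15.8]
ft_force: [-0.1, 0.5, 0.7]
finger_gap: 85.6
t 2.75 turn 0.1 shift [  1.   -0.2 115.4] F [-1.1 -0.5  1.1] gap 85.59696614434507
```

View pics/top1.png

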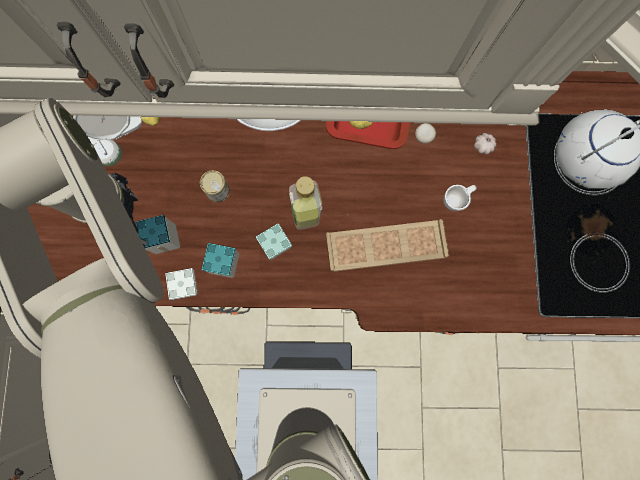

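The gripper hangs over tub_100 (apart from parallax, at (125,205)), and the scene is otherwise unchanged. I'll go down and grip.

```bash
python3 -m pendant '[[1,0.8,0,20,0],[1,0,0,25,0],[1,0,0,25,0],[1,0,0,20,0],[1,0,0,15,0],[1,0,0,10,0],[1,0,0,0,0]]'
python3 -m pendant '[[0,0,0,0,0],[0,0,0,0,0],[0,0,0,0,0],[0,0,0,0,0],[0,0,0,0,0],[0,0,0,0,0],[0,0,0,0,0],[0,0,0,0,0]]' 40
python3 -m pendant '[[0,0,0,-5,0],[0,0,0,-25,0],[0,0,0,-35,0],[0,0,0,-35,0],[0,0,0,-10,0],[0,0,0,0,0]]'
python3 -c "from h import *;go(370,150,175,7.5)"
```

```text
time: 3.45
tool_pos: [449.7, 345.1, 65.2]
tcp_rot: [180.0, 0.1, 15.9]
ft_force: [-0.2, 0.2, 0.2]
finger_gap: 85.3
time: 4.25
tool_pos: [451.9, 345.6, 67.7]
tcp_rot: [-180.0, -0.1, 15.8]
ft_force: [0.7, 1.0, 5.5]
finger_gap: 61.5
time: 4.85
tool_pos: [451.7, 345.5, 177.8]
tcp_rot: [-180.0, -0.2, 15.8]
ft_force: [0.1, 0.6, -3.8]
finger_gap: 61.2
t 4.85 turn 8.29 shift [-106.5  183.2    2.8] F [ 0.1  0.6 -3.8] gap 61.23196825993559
```

```bash
python3 -m pendant '[[0,0,0,0,8.29],[0,-26,45,0,0],[0,-27,46,0,0],[0,-27,46,0,0],[0,-26,46,0,0],[0,0,0,0,0]]'
python3 -c "from h import *;go(370,-90,175,7.5)"
```

```text
time: 5.45
tool_pos: [370.1, 155.6, 172.2]
tcp_rot: [179.8, 0.4, 7.3]
ft_force: [0.5, 0.8, -3.1]
finger_gap: 61.6
t 5.45 turn -0.2 shift [-32.1 243.5  -2.8] F [ 0.5  0.8 -3.1] gap 61.61419770425385
```

```bash
python3 -m pendant '[[0,-6,45,0,0],[0,-6,45,0,0],[0,-6,45,0,0],[0,-6,45,0,0],[0,-6,45,0,0],[0,-2,13,0,0],[0,0,0,0,0],[0,0,0,0,0]]'
python3 -c "from h import *;go(431.4,-98,175,7.5)"
```

```text
time: 6.25
tool_pos: [372.5, -79.3, 174.4]
tcp_rot: [-179.9, 0.2, 7.4]
ft_force: [0.8, 0.9, -2.0]
finger_gap: 61.6
t 6.25 turn -0.06 shift [56.  26.3 -0.6] F [ 0.8  0.9 -2. ] gap 61.61714335177268
```

```bash
python3 -m pendant '[[0,28,13,0,0],[0,28,13,0,0],[0,0,0,0,0],[0,0,0,30,0],[0,0,0,30,0],[0,0,0,20,0],[0,0,0,0,0],[0,0,0,0,0]]'
python3 -c "
from h import *
go(431.4,-98,77.7,7.5)
p,d=optics.snapshot('side');cv2.imwrite('pics/side1.png',p[200:380,240:420].repeat(3,0).repeat(3,1))"
```

```text
time: 7.05
tool_pos: [431.9, -97.1, 96.1]
tcp_rot: [-179.9, 0.1, 7.6]
ft_force: [0.5, 0.3, -2.5]
finger_gap: 61.2
t 7.05 turn 0.1 shift [-0.6  0.8 18.4] F [ 0.5  0.3 -2.5] gap 61.2439350095222
```

View pics/side1.png

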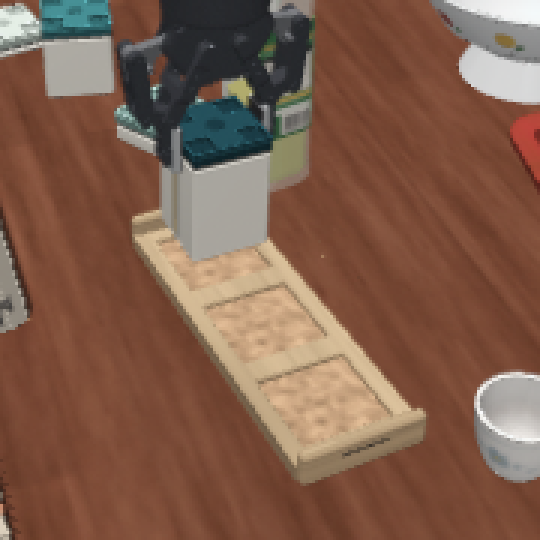

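Tub_100 hangs upright in the grip over the far pocket, at about (215,215) in the crop. I'll lower it gently.

```bash
python3 -m pendant '[[0,0,0,6,0],[0,0,0,4,0],[0,0,0,3,0],[0,0,0,2,0],[0,0,0,1,0],[0,0,0,1,0],[0,0,0,0,0]]'
python3 -c "from h import *;go(431.4,-98,77.7,7.5)"
```

```text
time: 7.8
tool_pos: [432.3, -98.3, 79.2]
tcp_rot: [-180.0, 0.0, 7.5]
ft_force: [-0.5, 0.6, -2.4]
finger_gap: 61.4
t 7.8 turn -0.0 shift [-0.9 -0.4  1.5] F [-0.5  0.6 -2.4] gap 61.40637735728231
```

```bash
python3 -m pendant '[[0,0,0,1,0],[0,0,0,1,0],[0,0,0,0,0],[0,0,0,0,0]]'
python3 -m pendant '[[0,0,0,1,0],[0,0,0,1,0],[0,0,0,0,0],[0,0,0,0,0]]'
```

```text
time: 8.2
tool_pos: [432.7, -98.4, 77.9]
tcp_rot: [180.0, -0.0, 7.5]
ft_force: [-3.2, 1.4, 4.8]
finger_gap: 61.3
time: 8.6
tool_pos: [432.8, -98.6, 77.5]
tcp_rot: [180.0, -0.0, 7.5]
ft_force: [-11.3, 3.7, 22.7]
finger_gap: 61.2
```

```bash
python3 -m pendant '[[0,0,0,-1.5,0],[0.9,0,0,0,0],[0.9,0,0,0,0],[0.9,0,0,0,0],[0.9,0,0,0,0],[0.9,0,0,-20,0],[1,0,0,-40,0],[1,0,0,-50,0],[1,0,0,0,0]]'
python3 -c "from h import *;go(350,-60,178,10)"
```

```text
time: 9.5
tool_pos: [436.3, -99.7, 194.3]
tcp_rot: [179.7, -0.6, 7.5]
ft_force: [0.6, -0.0, -0.1]
finger_gap: 85.5
t 9.5 turn -2.49 shift [-78.1 -54.   16.3] F [ 0.6 -0.  -0.1] gap 85.5484384217005
```

```bash
python3 -m pendant '[[1,-45,0,0,0],[1,-22,-40,0,0],[1,0,-50,0,0],[1,0,-50,0,0],[1,0,-50,0,0],[1,0,-50,0,8.5],[1,0,0,0,8.5],[1,0,0,0,0],[1,0,0,0,0]]'
python3 -c "
from h import *
p,d=optics.snapshot('top');C=cloud('top',d)
print(tops(C,d,431.4,-98,110))
go(395,202.5,130,-10.4)"
```

```text
time: 10.4
tool_pos: [336.9, 118.6, 186.7]
tcp_rot: [180.0, -0.0, -7.2]
ft_force: [-0.3, -0.4, 0.2]
finger_gap: 85.6
(array([433.1, -96.8]), array([62.1, 62.2]), 7.6, 108.6, 741)
t 10.45 turn 3.16 shift [ 41.9 -93.3  56.7] F [-0.3 -0.7  1. ] gap 85.12705212424827
```

```bash
python3 -m pendant '[[1,0,0,0,3.2],[1,20,-46,16,0],[1,22,-47,20,0],[1,0,0,20,0],[1,0,0,0,0],[1,0,0,0,0]]'
python3 -c "
from h import *
go(395,202.5,43,-10.4)"
```

```text
time: 11.05
tool_pos: [390.6, 195.0, 133.6]
tcp_rot: [179.9, 0.1, -10.6]
ft_force: [-0.5, -0.3, 0.2]
finger_gap: 85.6
t 11.05 turn -0.22 shift [ 3.  -8.2 90.6] F [-0.5 -0.3  0.2] gap 85.57369539790953
```

```bash
python3 -m pendant '[[1,2,-5,10,0],[1,1,-3,15,0],[1,0,0,20,0],[1,0,0,20,0],[1,0,0,15,0],[1,0,0,8,0],[1,0,0,0,0],[1,0,0,0,0]]'
python3 -c "
from h import *
go(395,202.5,43,-10.4)"
```

```text
time: 11.85
tool_pos: [396.0, 203.5, 46.7]
tcp_rot: [-179.9, -0.1, -10.6]
ft_force: [-0.1, -0.9, 1.0]
finger_gap: 85.6
t 11.85 turn -0.24 shift [-0.8  1.2  3.7] F [-0.1 -0.9  1. ] gap 85.57314409756763
```

```bash
python3 -m pendant '[[1,0,1,3,0],[0,0,0,0,0],[0,0,0,0,0],[0,0,0,0,0],[0,0,0,0,0],[0,0,0,0,0],[0,0,0,0,0],[0,0,0,0,0],[0,0,0,0,0]]' 40
python3 -m pendant '[[0,0,0,-5,0],[0,0,0,-25,0],[0,0,0,-40,0],[0,0,0,-40,0],[0,0,0,-20,0],[0,0,0,0,-8.5],[0,0,0,0,-8.5],[0,0,0,0,-0.9],[0,0,0,0,0]]'
python3 -c "from h import *;go(360,-120,175,7.5)"
```

```text
time: 12.75
tool_pos: [395.4, 202.6, 43.1]
tcp_rot: [-180.0, -0.0, -10.6]
ft_force: [-1.4, -1.6, 6.3]
finger_gap: 61.7
time: 13.65
tool_pos: [394.6, 202.3, 172.2]
tcp_rot: [180.0, 0.1, 7.1]
ft_force: [-0.5, 0.0, -2.4]
finger_gap: 61.3
t 13.65 turn -0.42 shift [-76.4 315.1  -2.8] F [-0.5  0.  -2.4] gap 61.25333039918821
```

```bash
python3 -m pendant '[[0,-15,45,0,-0.4],[0,-15,45,0,0],[0,-15,45,0,0],[0,-15,45,0,0],[0,-12,45,0,0],[0,-4,45,0,0],[0,0,45,0,0],[0,0,50,0,0],[0,0,0,0,0],[0,0,0,0,0]]'
python3 -c "from h import *;go(443,-183.3,120,7.5)"
```

```text
time: 14.65
tool_pos: [367.5, -170.1, 172.0]
tcp_rot: [-179.9, 0.1, 7.3]
ft_force: [-0.1, -0.7, -1.5]
finger_gap: 61.4
t 14.65 turn -0.18 shift [73.1 22.9 52. ] F [-0.1 -0.7 -1.5] gap 61.44975013053395
```

```bash
python3 -m pendant '[[0,36,11.5,0,0],[0,37,11.5,0,0],[0,0,0,20,0],[0,0,0,30,0],[0,0,0,30,0],[0,0,0,15,0],[0,0,0,5,0],[0,0,0,0,0],[0,0,0,0,0]]'
python3 -c "from h import *;go(443,-183.3,53,7.5)"
```

```text
time: 15.55
tool_pos: [444.4, -182.1, 73.8]
tcp_rot: [179.9, -0.1, 7.7]
ft_force: [0.5, 0.3, -2.2]
finger_gap: 60.9
t 15.55 turn 0.2 shift [-1.5  1.  20.8] F [ 0.5  0.3 -2.2] gap 60.8637622310511
```

```bash
python3 -m pendant '[[0,0,1,8,0],[0,0,0,5,0],[0,0,0,3,0],[0,0,0,2,0],[0,0,0,1,0],[0,0,0,1,0],[0,0,0,0,0],[0,0,0,0,0]]'
python3 -m pendant '[[0,0,0,1,0],[0,0,0,0,0],[0,0,0,0,0]]'
```

```text
time: 16.35
tool_pos: [443.8, -183.5, 53.1]
tcp_rot: [180.0, -0.0, 7.7]
ft_force: [-3.2, 1.4, 4.0]
finger_gap: 61.3
time: 16.65
tool_pos: [443.9, -183.6, 52.9]
tcp_rot: [180.0, -0.0, 7.7]
ft_force: [-7.0, 3.3, 14.6]
finger_gap: 61.6
```

```bash
python3 -m pendant '[[0,0,0,-0.8,0],[0.9,0,0,0,0],[0.9,0,0,0,0],[0.9,0,0,0,0],[0.9,0,0,0,0],[0.9,0,0,-20,0],[1,0,0,-40,0],[1,0,0,-50,0],[1,0,0,-20,0],[1,-45,0,0,0]]'
python3 -m pendant '[[1,-35,-20,0,0],[1,0,-50,0,0],[1,0,-50,0,0],[1,0,-50,0,0],[1,0,-50,0,-8.5],[1,0,0,0,-8.5],[1,0,0,0,-8.2],[1,0,0,0,0],[1,0,0,0,0]]'
python3 -c "
from h import *
p,d=optics.snapshot('top');C=cloud('top',d)
print(tops(C,d,431.4,-98,110),tops(C,d,443,-183,88))
print(tops(C,d,445,84.6,34),tops(C,d,342,297,26))
go(444.9,84.6,120,32.7)"
```

```text
time: 17.65
tool_pos: [403.4, -190.6, 186.9]
tcp_rot: [179.7, -0.4, 7.8]
ft_force: [-1.0, -0.9, 0.8]
finger_gap: 85.4
time: 18.55
tool_pos: [335.0, 23.9, 182.4]
tcp_rot: [180.0, -0.0, 32.6]
ft_force: [0.3, -0.3, 0.0]
finger_gap: 85.7
(array([ 433.9, -106. ]), array([61.8, 43.8]), 6.9, 108.8, 498) (array([ 445. , -183.5]), array([62.1, 62.8]), 7.4, 86.5, 722)
(array([0., 0.]), array([0., 0.]), 0.0, nan, 0) (array([342.9, 296.4]), array([62.4, 62.3]), 11.2, 24.7, 683)
t 18.6 turn -0.1 shift [125.4   8.1  62.4] F [ 0.   0.1 -0.3] gap 85.5889573176648
  return _methods._mean(a, axis=axis, dtype=dtype,
  ret = ret.dtype.type(ret / rcount)
```

```bash
python3 -m pendant '[[1,42,3,10,0],[1,42,3,10,0],[1,41,2,20,0],[1,0,0,20,0],[1,0,0,0,0],[1,0,0,0,0]]'
python3 -c "
from h import *
go(444.9,84.6,5,32.7)"
```

```text
time: 19.2
tool_pos: [443.7, 84.4, 122.2]
tcp_rot: [-180.0, 0.1, 32.7]
ft_force: [-0.4, 0.5, 0.6]
finger_gap: 85.3
t 19.2 turn 0.02 shift [  1.1   0.5 117.2] F [-0.4  0.5  0.6] gap 85.34351042858086
```

```bash
python3 -m pendant '[[1,0,0,25,0],[1,0,0,30,0],[1,0,0,25,0],[1,0,0,18,0],[1,0,0,10,0],[1,0,0,6,0],[1,0,0,3,0],[1,0,0,0,0]]'
python3 -c "
from h import *
go(444.9,84.6,5,32.7)
p,d=optics.snapshot('side');cv2.imwrite('pics/side2.png',p[130:330,220:420].repeat(3,0).repeat(3,1))"
```

```text
time: 20.0
tool_pos: [445.0, 85.0, 6.3]
tcp_rot: [180.0, -0.1, 32.9]
ft_force: [-0.1, 0.4, -0.3]
finger_gap: 85.7
t 20.0 turn 0.15 shift [-0.3  0.3  1.3] F [-0.1  0.4 -0.3] gap 85.68556125974543
```

View pics/side2.png

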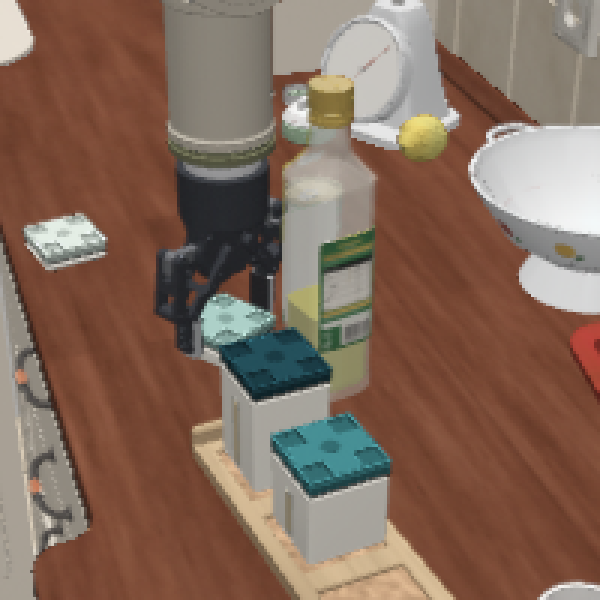

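Tub_34 sits between the fingers at (235,318). The bottle is clear, and tubs 100 and 78 stand seated in the tray. Now I'll grip.

```bash
python3 -m pendant '[[1,0,0,1,0],[0,0,0,0,0],[0,0,0,0,0],[0,0,0,0,0],[0,0,0,0,0],[0,0,0,0,0],[0,0,0,0,0],[0,0,0,0,0],[0,0,0,0,0]]' 40
python3 -m pendant '[[0,0,0,-5,0],[0,0,0,-25,0],[0,0,0,-40,0],[0,0,0,-40,0],[0,0,0,-40,0],[0,-40,0,-20,0],[0,-40,0,0,0],[0,-30,0,0,0],[0,0,0,0,0],[0,0,0,0,0]]'
python3 -c "from h import *;go(350,-200,175,7.5)"
```

```text
time: 20.95
tool_pos: [444.9, 85.2, 4.9]
tcp_rot: [180.0, -0.1, 32.9]
ft_force: [0.5, 0.4, 4.9]
finger_gap: 61.7
time: 21.95
tool_pos: [351.6, 25.2, 174.3]
tcp_rot: [180.0, -0.0, 32.8]
ft_force: [0.9, 0.2, -2.7]
finger_gap: 61.2
t 21.95 turn 25.31 shift [-31.  223.   -0.7] F [ 0.9  0.2 -2.7] gap 61.19500331899514
```

```bash
python3 -m pendant '[[0,0,0,0,8.4],[0,0,0,0,8.4],[0,0,0,0,8.5],[0,-5,45,0,0],[0,-5,45,0,0],[0,-5,45,0,0],[0,-5,45,0,0],[0,-5,45,0,0],[0,0,45,0,0],[0,0,20,0,0]]'
python3 -m pendant '[[0,0,0,0,0],[0,0,0,0,0]]'
python3 -c "from h import *;go(455,-268.5,175,7.5)"
```

```text
time: 22.95
tool_pos: [365.8, -268.6, 173.8]
tcp_rot: [180.0, 0.0, 7.5]
ft_force: [-0.4, -0.1, -0.8]
finger_gap: 61.5
time: 23.15
tool_pos: [365.5, -265.0, 173.5]
tcp_rot: [-179.9, 0.1, 7.5]
ft_force: [-0.6, 0.1, -2.2]
finger_gap: 61.0
t 23.15 turn 0.05 shift [88.3 15.2 -1.5] F [-0.6  0.1 -2.2] gap 60.9729567062896
```

```bash
python3 -m pendant '[[0,44,7.5,0,0],[0,44,7.5,0,0],[0,0,0,20,0],[0,0,0,40,0],[0,0,0,40,0],[0,0,0,25,0],[0,0,0,10,0],[0,0,0,3,0],[0,0,0,0,0],[0,0,0,0,0]]'
python3 -c "from h import *;go(455,-268.5,14.9,7.5)"
```

```text
time: 24.15
tool_pos: [456.0, -269.3, 38.4]
tcp_rot: [179.9, -0.1, 7.6]
ft_force: [0.1, -0.3, -1.2]
finger_gap: 61.4
t 24.15 turn 0.1 shift [-0.9 -0.9 23.5] F [ 0.1 -0.3 -1.2] gap 61.4408959587608
```

```bash
python3 -m pendant '[[0,0,0,10,0],[0,0,0,6,0],[0,0,0,3,0],[0,0,0,2,0],[0,0,0,1,0],[0,0,0,1,0],[0,0,0,0,0],[0,0,0,0,0]]'
python3 -m pendant '[[0,0,0,1,0],[0,0,0,0,0],[0,0,0,0,0]]'
```

```text
time: 24.95
tool_pos: [454.6, -268.7, 14.8]
tcp_rot: [-180.0, 0.0, 7.6]
ft_force: [-7.4, 3.9, 13.3]
finger_gap: 61.6
time: 25.25
tool_pos: [454.7, -268.7, 14.6]
tcp_rot: [-180.0, 0.0, 7.6]
ft_force: [-11.6, 7.7, 23.7]
finger_gap: 61.5
```

```bash
python3 -m pendant '[[0,0,0,-1.5,0],[0.9,0,0,0,0],[0.9,0,0,0,0],[0.9,0,0,0,0],[0.9,0,0,0,0],[0.9,0,0,-20,0],[1,0,0,-40,0],[1,0,0,-50,0],[1,0,0,-50,0],[1,-45,0,0,0]]'
python3 -m pendant '[[1,-45,0,0,0],[1,-10,-50,0,0],[1,0,-50,0,0],[1,0,-50,0,0],[1,0,-50,0,0],[1,0,-50,0,0],[1,0,-50,0,0],[1,0,-50,0,0],[1,0,-50,0,-3.8],[1,0,-50,0,0]]'
python3 -m pendant '[[1,0,-50,0,0],[1,0,0,0,0],[1,0,0,0,0]]'
python3 -c "
from h import *
p,d=optics.snapshot('top');C=cloud('top',d)
for q in((432,-98,110),(443,-183,88),(455,-268,44),(342,297,26)):print(tops(C,d,*q))
go(342.8,296.5,110,11.3)"
```

```text
time: 26.25
tool_pos: [416.5, -277.7, 183.7]
tcp_rot: [179.3, -0.7, 7.7]
ft_force: [-0.4, -0.8, 1.1]
finger_gap: 85.2
time: 27.25
tool_pos: [292.7, 164.8, 174.3]
tcp_rot: [-180.0, -0.1, 11.5]
ft_force: [0.8, 0.6, -0.0]
finger_gap: 85.3
time: 27.55
tool_pos: [282.4, 212.9, 173.7]
tcp_rot: [180.0, 0.0, 11.7]
ft_force: [0.2, -0.7, -0.6]
finger_gap: 85.1
(array([433.1, -96.9]), array([62.4, 62.1]), 7.9, 108.5, 765)
(array([ 445.1, -183.7]), array([62.3, 63.1]), 7.5, 86.6, 710)
(array([ 456.7, -268.6]), array([62.6, 62.9]), 7.6, 42.3, 654)
(array([0., 0.]), array([0., 0.]), 0.0, nan, 0)
t 27.6 turn 0.2 shift [ 75.2 -71.4  63.7] F [-0.2 -1.   0.6] gap 85.53261668397965
  return _methods._mean(a, axis=axis, dtype=dtype,
  ret = ret.dtype.type(ret / rcount)
```

```bash
python3 -m pendant '[[1,37,-36,15,0.2],[1,38,-35,20,0],[1,0,0,28,0],[1,0,0,0,0],[1,0,0,0,0],[1,0,0,0,0]]'
python3 -c "
from h import *
go(342.8,296.5,2,11.3)"
```

```text
time: 28.2
tool_pos: [339.0, 287.9, 116.0]
tcp_rot: [-179.9, -0.1, 11.0]
ft_force: [-0.2, -0.6, 1.8]
finger_gap: 85.3
t 28.2 turn -0.25 shift [  5.4  -7.7 114. ] F [-0.2 -0.6  1.8] gap 85.34205439743113
```

```bash
python3 -m pendant '[[1,3,-4,20,0],[1,2.4,-3.7,30,0],[1,0,0,25,0],[1,0,0,15,0],[1,0,0,8,0],[1,0,0,4,0],[1,0,0,0,0],[1,0,0,0,0]]'
python3 -c "
from h import *
go(342.8,296.5,2,11.3)"
```

```text
time: 29.0
tool_pos: [342.5, 297.8, 13.4]
tcp_rot: [-180.0, -0.1, 11.2]
ft_force: [0.5, -0.9, 0.8]
finger_gap: 85.6
t 29.0 turn -0.13 shift [ 0.   1.3 11.4] F [ 0.5 -0.9  0.8] gap 85.61028684028155
```

```bash
python3 -m pendant '[[1,0,1.2,6,0],[1,0,0,4,0],[1,0,0,1,0],[1,0,0,0,0]]'
python3 -m pendant '[[0,0,0,0,0],[0,0,0,0,0],[0,0,0,0,0],[0,0,0,0,0],[0,0,0,0,0],[0,0,0,0,0],[0,0,0,0,0],[0,0,0,0,0],[0,0,0,0,0]]' 40
python3 -c "
from h import *
go(342.8,296.5,2,11.3)
p,d=optics.snapshot('side');cv2.imwrite('pics/side3.png',p[130:330,180:380].repeat(3,0).repeat(3,1))"
```

```text
time: 29.4
tool_pos: [341.5, 295.9, 0.7]
tcp_rot: [180.0, 0.0, 11.2]
ft_force: [-1.0, 0.1, 0.1]
finger_gap: 85.3
time: 30.3
tool_pos: [342.2, 296.4, 1.4]
tcp_rot: [-180.0, -0.0, 11.2]
ft_force: [0.7, 2.4, 3.6]
finger_gap: 61.3
t 30.3 turn -0.12 shift [ 0.6  0.  -0.6] F [0.7 2.4 3.6] gap 61.25596777485253
```

View pics/side3.png

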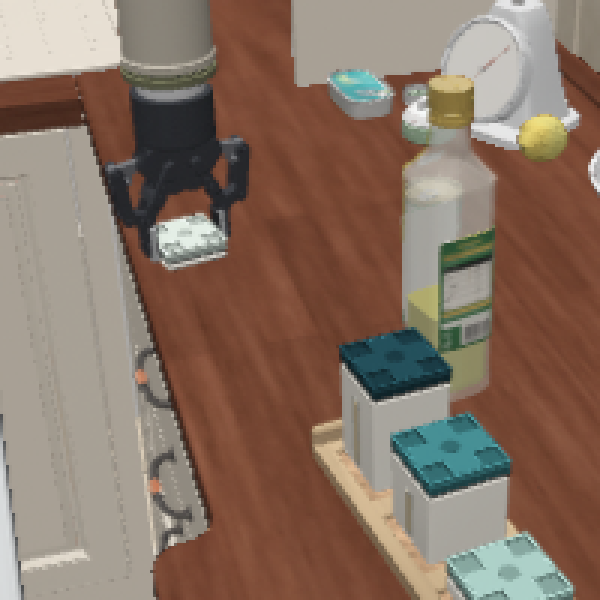

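Tub_26 is gripped at (190,240), level between the pads, and the three tubs stand in the row. I'll lift it and carry it over.

```bash
python3 -m pendant '[[0,0,0,-5,0],[0,0,0,-25,0],[0,0,0,-40,0],[0,0,0,-40,0],[0,0,0,-40,0],[0,0,0,-25,3.7],[0,0,40,0,0],[0,0,45,0,0],[0,0,45,0,0],[0,0,45,0,0]]'
python3 -m pendant '[[0,0,45,0,0],[0,0,45,0,0],[0,0,45,0,0],[0,0,45,0,0],[0,0,45,0,0],[0,0,45,0,0],[0,0,45,0,0],[0,0,45,0,0],[0,0,0,0,0],[0,0,0,0,0]]'
python3 -c "from h import *;go(380,-268.7,175,7.5);go(454.7,-268.7,120,7.5)"
```

```text
time: 31.35
tool_pos: [363.4, 120.9, 175.3]
tcp_rot: [180.0, 0.1, 7.5]
ft_force: [1.2, -1.5, -1.2]
finger_gap: 61.1
time: 32.35
tool_pos: [410.2, -234.5, 174.8]
tcp_rot: [-179.8, 0.1, 7.3]
ft_force: [0.3, 0.7, -2.7]
finger_gap: 61.4
t 32.35 turn -0.16 shift [-34.4  29.9  -0.2] F [ 0.3  0.7 -2.7] gap 61.447681503648546
t 32.35 turn -0.16 shift [39.6 39.7 54.8] F [ 0.3  0.7 -2.7] gap 61.447681503648546
```

```bash
python3 -m pendant '[[0,0,40,0,0],[0,20,0,0,0],[0,20,0,10,0],[0,0,0,25,0],[0,0,0,30,0],[0,0,0,20,0],[0,0,0,10,0],[0,0,0,0,0],[0,0,0,0,0]]'
python3 -c "from h import *;go(454.7,-268.7,41.4,7.6)"
python3 -m pendant '[[0,0,0,0,0]]'
python3 -c "from h import *;go(454.7,-268.7,41.4,7.6)"
```

```text
time: 33.25
tool_pos: [456.7, -268.5, 82.0]
tcp_rot: [180.0, -0.0, 7.5]
ft_force: [1.1, -0.1, -1.6]
finger_gap: 61.4
t 33.25 turn -0.08 shift [-2.1 -0.  40.6] F [ 1.1 -0.1 -1.6] gap 61.40703183904565
time: 33.35
tool_pos: [457.3, -269.2, 82.8]
tcp_rot: [179.9, -0.1, 7.5]
ft_force: [-0.0, 0.3, -1.5]
finger_gap: 61.3
t 33.35 turn -0.1 shift [-2.5 -0.9 41.4] F [-0.   0.3 -1.5] gap 61.32632805941471
```

```bash
python3 -m pendant '[[0,-2.2,-0.5,10,0],[0,0,0,12,0],[0,0,0,8,0],[0,0,0,4,0],[0,0,0,2,0],[0,0,0,1,0],[0,0,0,0,0],[0,0,0,0,0],[0,0,0,0,0]]'
python3 -c "
from h import *
go(454.7,-268.7,41.4,7.6)
p,d=optics.snapshot('side');cv2.imwrite('pics/side4.png',p[220:370,270:420].repeat(4,0).repeat(4,1))"
```

```text
time: 34.25
tool_pos: [454.4, -268.8, 44.5]
tcp_rot: [180.0, -0.0, 7.5]
ft_force: [-0.1, 0.7, -1.6]
finger_gap: 60.8
t 34.25 turn -0.12 shift [ 0.4 -0.   3.1] F [-0.1  0.7 -1.6] gap 60.783008141720074
```

View pics/side4.png

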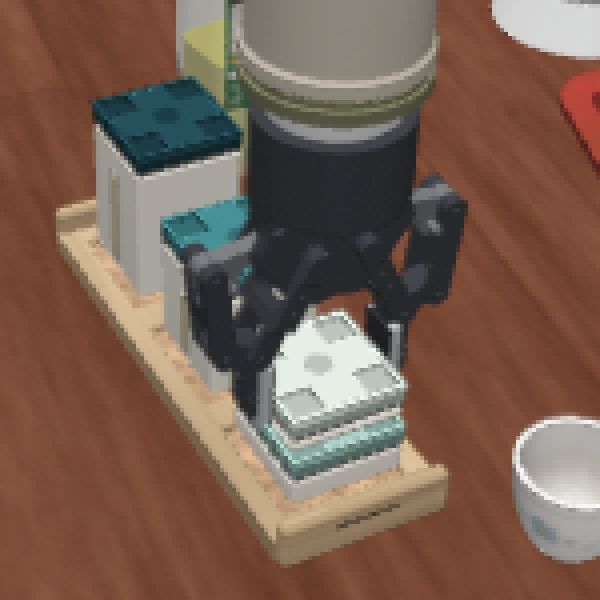

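Tub_26 is level and aligned just above tub_34, at about (335,400). I'll ease it down.

```bash
python3 -m pendant '[[0,0,0,1,0],[0,0,0,1,0],[0,0,0,1,0],[0,0,0,0,0],[0,0,0,0,0]]'
python3 -m pendant '[[0,0,0,1,0],[0,0,0,0,0],[0,0,0,0,0]]'
```

```text
time: 34.8
tool_pos: [454.2, -268.7, 41.3]
tcp_rot: [180.0, -0.0, 7.5]
ft_force: [-1.4, 0.1, 0.5]
finger_gap: 61.2
time: 35.1
tool_pos: [454.3, -268.8, 41.0]
tcp_rot: [180.0, -0.0, 7.5]
ft_force: [-3.4, 2.6, 8.4]
finger_gap: 60.6
```

Contact came at 41 mm, the seated height I expected. I'll release, retreat and check.

```bash
python3 -m pendant '[[0,0,0,-0.3,0],[0.9,0,0,0,0],[0.9,0,0,0,0],[0.9,0,0,0,0],[0.9,0,0,0,0],[0.9,0,0,-20,0],[1,0,0,-40,0],[1,0,0,-50,0],[1,0,0,-30,0],[1,-45,0,0,0]]'
python3 -m pendant '[[1,-45,0,0,0],[1,-10,-50,0,0],[1,0,-50,0,0],[1,0,-50,0,0],[1,0,-50,0,0],[1,0,-50,0,0],[1,0,-50,0,0],[1,0,-50,0,0],[1,0,-50,0,0],[1,0,0,0,0]]'
python3 -c "
from h import *
p,d=optics.snapshot('top');C=cloud('top',d)
for q in((432,-98,110),(443,-183,88),(455,-268,66)):print(tops(C,d,*q))
k=(d>0)&(C[...,2]>60)&(C[...,2]<80)&(np.hypot(C[...,0]-565,C[...,1]-225)<60);print(np.median(C[k],0))
k=(d>0)&(C[...,2]>40)&(C[...,2]<60)&(np.hypot(C[...,0]-558,C[...,1]+350)<60);print(np.median(C[k],0))
q,_=optics.snapshot('side');cv2.imwrite('pics/end.png',np.hstack([cv2.resize(q[200:360,260:420],(400,400)),cv2.resize(p[160:280,300:460],(400,400))]))
s=r.sense();print(s['time'],s['tool_pos'],s['finger_gap'],s['qd'])"
```

```text
time: 36.1
tool_pos: [414.6, -276.5, 187.0]
tcp_rot: [179.5, -0.5, 7.6]
ft_force: [-0.8, -1.2, -0.1]
finger_gap: 85.3
time: 37.1
tool_pos: [301.2, 120.4, 180.6]
tcp_rot: [-179.9, -0.0, 8.2]
ft_force: [0.9, -0.6, -0.5]
finger_gap: 85.5
(array([433.2, -96.9]), array([62.2, 61.8]), 7.3, 108.5, 742)
(array([ 445. , -183.7]), array([61.9, 63.2]), 8.3, 86.4, 722)
(array([ 455.7, -267.7]), array([62.4, 63.2]), 7.6, 64.2, 683)
[572.54877694 225.69385527  68.83276457]
[ 566.09373235 -360.07195834   46.54115462]
37.2 [302.65550746 115.38816516 180.38620164] 85.81683921054287 [-5.65253291 -0.11374689  0.27725758 -0.47571425  0.14434015 -0.7928252 ]
```

View pics/end.png

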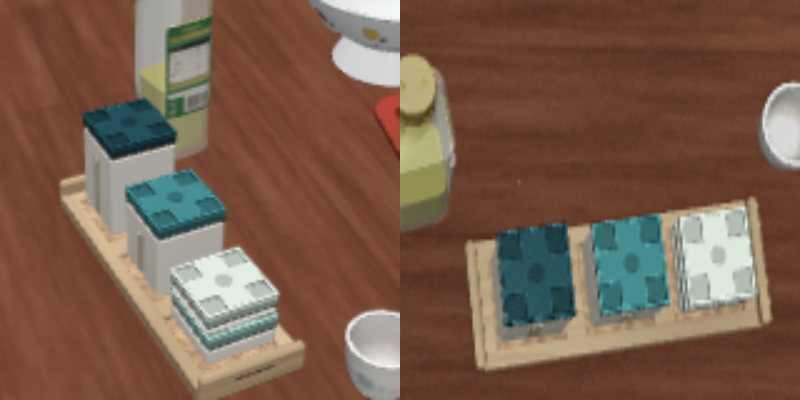

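All four are in place: the row steps down from the bottle to the cup, with tub_26 nested on tub_34 (side view (225,285), top view (715,260)). The bystanders haven't moved.

```bash
python3 -m pendant '[[1,0,0,0,0],[1,0,0,0,0],[1,0,0,0,0]]'; python3 -c "from bench import hand_in;print(hand_in())"
```

```text
time: 37.5
tool_pos: [303.7, 112.6, 180.3]
tcp_rot: [180.0, 0.0, 7.2]
ft_force: [-0.5, 0.1, -0.0]
finger_gap: 85.4
the job is handed in; nothing more can be done
None
```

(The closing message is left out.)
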